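Wake a bench scale, set the unit and tare the bowl

TASK

The bench scale with the yellow keypad stands ready with an empty steel bowl on its pan. With closed fingertips hold the green key down for a full second to wake the scale, then press the white key right down to change to grams, then press the blue key right down to tare off the bowl, letting each key come up before you press the next. Leave the red off key alone, keep off the bowl and the pan so that the tare is true, disturb nothing else on the bench, and finish clear of the scale.

Things in the scene. Friction and masses are not known exactly. Their poses are not given: they have to be found in the camera images.
- scale: grey bench scale, 350 x 300 mm, fixed. Origin on the bench under its middle; +x away from the keypad, +y left. Console: front 110 mm (x -0.185 to -0.075), yellow top rising at 14 deg from 36 mm (front) to 63 mm above the bench. Four keys in a row at x = -0.15, y = -0.0825, -0.0275, 0.0275, 0.0825; which colour is where differs. Display behind them
- pan: bare steel weighing pan, 225 x 285 mm, flat; origin at the centre of the pan plate's underside, 55 mm behind the scale's origin; its top is 6 mm above the origin, 76 mm above the bench. Not to be touched
- bowl: open steel bowl, 170 mm across the rim, 55 mm high (its rim is 131 mm above the bench), 0.2 to 0.4 kg, loose on the pan; origin at the centre of its underside. Its rim is at least 90 mm behind the middle of any key
- jar: amber glass jar with a brass lid, 68 mm across, 100 mm high, loose on the bench near the left front corner of the console; origin at the centre of its underside. Bystander
- spatula: spatula, 250 mm long, lying loose on the bench to the right of the scale; origin in its underside near its middle, x along it towards the blade. Bystander
- mould: pale clear chocolate mould, 275 x 135 x 24 mm, with rows of round cavities, loose on the bench to the left of the scale; origin at the centre of its underside, x along its length. Bystander
- key_green_top (a point): centre of the top face of the green key (wakes the scale): flat round key, 22 mm across in a 29 mm flat black surround, its top 7.5 mm above the sloping console when up. z axis out of the key, square to the console (14 deg off vertical, leaning to the front), x axis up the slope to the pan, y along the key row. Moves with the key
- key_green (a joint): how far the green key is pressed in, in m: 0 up, 0.004 fully down (hard stop). Spring return: 1.35 N starts it, 4.5 N holds it fully down
- key_white_top (a point): centre of the top face of the white key (changes the unit): flat round key, 22 mm across in a 29 mm flat black surround, its top 7.5 mm above the sloping console when up. z axis out of the key, square to the console (14 deg off vertical, leaning to the front), x axis up the slope to the pan, y along the key row. Moves with the key
- key_white (a joint): how far the white key is pressed in, in m: 0 up, 0.004 fully down (hard stop). Spring return: 1.35 N starts it, 4.5 N holds it fully down
- key_blue_top (a point): centre of the top face of the blue key (tares): flat round key, 22 mm across in a 29 mm flat black surround, its top 7.5 mm above the sloping console when up. z axis out of the key, square to the console (14 deg off vertical, leaning to the front), x axis up the slope to the pan, y along the key row. Moves with the key
- key_blue (a joint): how far the blue key is pressed in, in m: 0 up, 0.004 fully down (hard stop). Spring return: 1.35 N starts it, 4.5 N holds it fully down
- key_red_top (a point): centre of the top face of the red key (switches the scale off, to be left alone): flat round key, 22 mm across in a 29 mm flat black surround, its top 7.5 mm above the sloping console when up. z axis out of the key, square to the console (14 deg off vertical, leaning to the front), x axis up the slope to the pan, y along the key row. Moves with the key
- key_red (a joint): how far the red key is pressed in, in m: 0 up, 0.004 fully down (hard stop). Spring return: 1.35 N starts it, 4.5 N holds it fully down
Not all that is in view belongs to the job. What is meant by the bowl is not purple, and is the larger of those in its own colour.

How it is judged:
By the outcome, as a careful person would: the job done as asked, in the order asked, and still so for the second after the job is handed in, with the robot touching nothing.
It also fails if it takes over 45 s, if anything falls off the work surface, if the arm or the gripper's body presses on something with over 40 N, if the wrist force passes 120 N, or if a joint passes its speed limit or range.

ROBOT

A 7-joint arm with a two-finger parallel gripper is mounted at the origin on the work surface. World frame = base frame: x ahead of the robot, y to its left, z up, the work surface at z = 0. Lengths are in m, angles in degrees, forces in N, time in s.
With the tool pointing down it reaches from about 0.425 to 0.875 m from the base axis. Payload 4.7 kg.
Tool frame: the origin (TCP) lies midway between the tips of the shut fingers; the grasp point (between the pads) lies 19 mm behind it; z points along the fingers, x is the direction in which the jaws open and shut, and the axes are right-handed (so a half turn about z gives the same grasp; the last joint's range is limited). The gripper opens to 87 mm and grips with 3 to 60 N. Pads are 19 mm wide; open, the fingers measure 117 mm over their backs; the gripper's body (75 mm by 190 mm) begins 51 mm behind the grasp point.
Start: joints at [70.365, 18.392, -4.016, 83.108, 1.295, 78.541, -3.26], TCP at [0.227, -0.609, 0.223] pointing down, gripper open.
Joint ranges: [-163.93, 163.93], [-17.29, 119.83], [-79.2, 71.16], [3.27, 140.29], [-89.18, 269.18], [5.43, 117.66], [-154.24, 154.24]. Speed limits (degrees/s): [147.25, 147.25, 180, 180, 180, 180, 180].

INTERFACE

Orientations are given as [roll, pitch, yaw] about the fixed x, y, z axes, in that order (R = Rz(yaw) Ry(pitch) Rx(roll)).
In Python, from cell import telemetry, optics, env gives the robot as it stands.
- The arm moves only by the tool arm_command, never from a script. Its arguments are lists of equal length, an entry for each row: "translation": the shift along the tool's x, y, z in cm, a list of three; "twist": the turn about the tool's z in degrees. In form: {"translation": [[x, y, z], ...], "twist": [twist, ...]}. A call has 1 to 10 rows; each row shifts and turns the pose as measured when the row begins, along the tool's axes as they then stand; what a row does not reach is not made up. A row lasts 1/8 s, in which the tool goes at most 62.5 mm and 10.7 degrees, less where a joint would pass 70% of its speed; a pose out of reach is approached as far as the arm can. A call is refused whole if a number of a shift passes 6.25 or a number of a turn 10.7, either way. A call with a gripper value outside its range is refused whole. "grip" is the opening in per cent of the stroke, from 0 (shut) to 100 (fully open), set as the call begins (left out, the last holds). The fingers move at their own pace and stop on an object; "force" is the grip in N (left out, the last holds). Time passes only in rows, so rows that do not move let the fingers close. It gives the time, the measured TCP pose, the force and the opening at its end, in the units of the state.
- telemetry.get_obs(): the state, without advancing time (a new reading comes with each control period).
- optics.read_camera(name): name is "scene" or "top"; returns a dict with "img" (480x640x3 uint8, blue, green, red), "fx", "fy", "cx", "cy" (pixels), "extrinsics" (4x4, takes a point from camera to world coordinates). Camera axes: x right, y up, looking along -z (the intrinsics and any distortion apply to the point x, -y, -z); pixel columns grow to the right and rows downward; lengths in m; the calibration is good to about 2 mm. A picture is of the moment at which its call begins. There is no depth.
- env.sign_off(): hands the job in, once; it reports no verdict.
The state is a dict: "time_s": time; "qpos": joint angles; "joint_velocities": joint speeds; "effort": joint torques, N m; "tool_pos": TCP position; "tool_rot": TCP orientation; "force": force on the tool from outside, world axes, zero at the start; "wrist_torque": the same for the moment, N m; "grip_width": finger opening in m.
Only numpy, scipy, OpenCV 4.12 (cv2) and the standard library are available. Lean on these libraries where they do the work, as an engineer would, in place of code of your own. Each camera call takes 0.05 s, during which the arm holds its last target. There are 200 camera calls.

## Working session

There is one attempt and no reset: what is moved stays moved. The work goes in short steps, Python scripts to look and compute and a tool call to move; the robot and the scene stay as the last step left them, time stands still between calls to the robot, and variables do not carry over. Pictures are saved under pics/ and viewed, about 8 in all and at most 12, crops included, and the job is handed in when it is done.

Besides the shell and the picture viewer there is one more tool, called after "Emit:" as name(argument=value, ...) on one line, values as JSON. arm_command: Moves the arm, as the interface text tells. Its arguments: {"type":"object","properties":{"translation":{"type":"array","items":{"type":"array","items":{"type":"number"}}},"twist":{"type":"array","items":{"type":"number"}},"grip":{"type":"number"},"force":{"type":"number"}},"required":["translation","twist"]}

```bash
mkdir -p pics; ls; python3 - <<'E'
from cell import telemetry, optics, env
import cv2,numpy as np
o=telemetry.get_obs();print(o)
for n in("scene","top"):
    c=optics.read_camera(n);cv2.imwrite(f"pics/{n}0.png",c["img"])
    print(n,{k:(np.round(v,4).tolist() if k!="img" else 0) for k,v in c.items()})
E
```

```text
pics
{'time_s': 0.0, 'qpos': array([70.36353308, 18.43848947, -4.01502707, 83.17378066,  1.29579239,
       78.54166747, -3.26132319]), 'joint_velocities': array([ 0.07097093, -0.01219608,  0.02812076,  0.06731839,  0.03718864,
       -0.02449097, -0.065464  ]), 'effort': array([ 1.95732214e-04, -4.91278267e+01, -4.03824728e-01, -3.12525880e+01,
       -6.40644087e-02,  4.36417444e-02,  1.63689224e-04]), 'tool_pos': array([ 0.22679315, -0.60856367,  0.22147775]), 'tool_rot': array([ 1.79993300e+02,  1.08652435e-01, -6.95554584e+01]), 'force': array([ 0.51212998,  0.09806709, -0.68128627]), 'wrist_torque': array([0.01121505, 0.03601163, 0.01817395]), 'grip_width': 0.08706149612240612}
scene {'img': 0, 'fx': 521.3099, 'fy': 521.3099, 'cx': 325.4916, 'cy': 244.676, 'extrinsics': [[-0.133, -0.7351, 0.6648, 1.2694], [0.9911, -0.0981, 0.0898, 0.0798], [-0.0007, 0.6709, 0.7416, 0.8401], [0.0, 0.0, 0.0, 1.0]]}
top {'img': 0, 'fx': 611.5399, 'fy': 611.5399, 'cx': 316.8498, 'cy': 236.4036, 'extrinsics': [[0.0161, 0.9952, -0.097, 0.4564], [-0.9997, 0.0144, -0.0182, -0.0134], [-0.0167, 0.0972, 0.9951, 1.2031], [0.0, 0.0, 0.0, 1.0]]}
```

View pics/scene0.png

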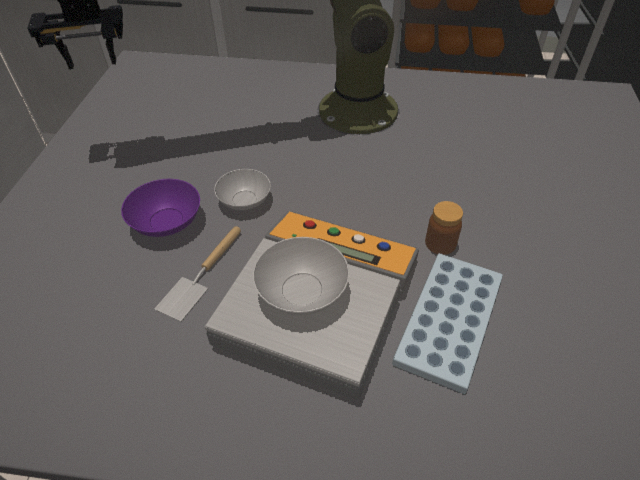

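View pics/top0.png

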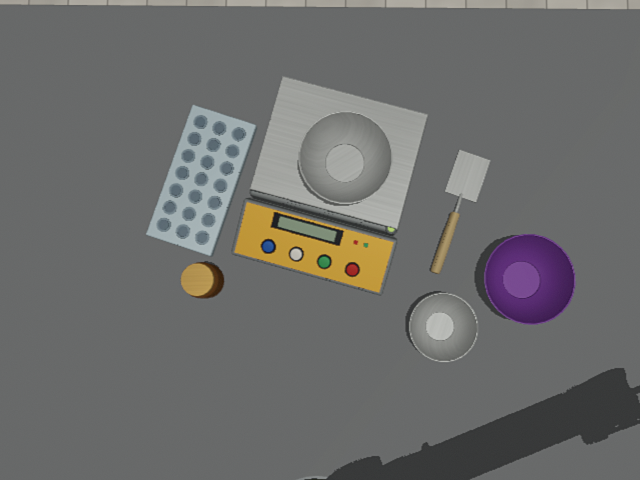

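The pictures show the scale with its keys in a row. In the top view they are blue (268,246), white (296,254), green (324,262) and red (352,270); in the scene view red (309,224), green (334,232), white (358,239) and blue (384,246). 

Bowl candidates, by top-view pixel:
- Large steel bowl on the pan (345,158): this is the bowl.
- Small steel bowl (443,327): a distractor.
- Purple bowl (529,279): a distractor.

The jar is at (200,280).

```bash
cat > h.py <<'E'
from cell import telemetry, optics, env
import cv2,numpy as np
from scipy.optimize import least_squares
Y=np.array([-.0825,-.0275,.0275,.0825]) # red green white blue (right to left)
def P(c):
    E=c["extrinsics"]; F=np.diag([1,-1,-1])
    R=F@E[:3,:3].T; t=-R@E[:3,3]
    return lambda X:(lambda q:np.c_[c["fx"]*q[:,0]/q[:,2]+c["cx"],c["fy"]*q[:,1]/q[:,2]+c["cy"]])(X@R.T+t)
def blob(img,uv,name):
    u,v=uv;w=9;h=img[v-w:v+w+1,u-w:u+w+1]
    b,g,r=[h[...,i].astype(int) for i in range(3)]
    m={"red":(r>90)&(g<70),"green":(g>r+30),"white":(b>110),"blue":(b>r+30)}[name]
    n,l,s,ce=cv2.connectedComponentsWithStats(m.astype(np.uint8))
    k=1+np.argmax(s[1:,4]); return ce[k]+[u-w,v-w],s[k,4]
def keys(p):
    s=np.sin(np.radians(14)); z=.036+.035*np.tan(np.radians(14))+.0075*np.cos(np.radians(14))
    x=-.15-.0075*s; c,d=np.cos(p[2]),np.sin(p[2])
    return np.c_[p[0]+c*x-d*Y,p[1]+d*x+c*Y,np.full(4,z)]
E
python3 - <<'E'
from h import *
N=["red","green","white","blue"]
px={"scene":[(309,224),(334,232),(358,239),(384,246)],"top":[(352,270),(324,262),(296,254),(268,246)]}
C={};O={}
for n in px:
    c=optics.read_camera(n);C[n]=P(c)
    r=[blob(c["img"],u,k) for u,k in zip(px[n],N)];O[n]=np.array([a for a,_ in r]);print(n,O[n].round(1).tolist(),[int(a) for _,a in r])
    u=O[n].mean(0).astype(int);cr=c["img"][u[1]-60:u[1]+60,u[0]-80:u[0]+80]
    cv2.imwrite(f"pics/crop_{n}.png",cv2.resize(cr,None,fx=5,fy=5,interpolation=cv2.INTER_CUBIC))
for use in(["scene"],["top"],["scene","top"]):
    f=lambda p:np.concatenate([(C[n](keys(p))-O[n]).ravel() for n in use])
    s=least_squares(f,[.6,0,-.25]);print(use,s.x[:2].round(4),np.degrees(s.x[2]).round(2),s.fun.round(1))
print(keys(s.x).round(4))
E
```

```text
scene [[309.4, 223.5], [333.2, 230.3], [358.1, 237.2], [383.6, 245.4]] [48, 46, 55, 53]
top [[352.0, 269.2], [323.6, 261.5], [295.7, 253.9], [267.8, 245.9]] [103, 115, 106, 122]
['scene'] [ 0.6746 -0.0161] -14.53 [-0.1 -0.2  0.1  0.1  0.   0.4 -0.  -0.3]
['top'] [ 0.6751 -0.0178] -14.59 [-0.   0.1  0.1  0.  -0.  -0.2 -0.1  0.1]
['scene', 'top'] [ 0.6749 -0.0171] -14.58 [-0.6 -0.1 -0.3  0.2 -0.4  0.5 -0.5 -0.1 -0.4  0.1 -0.2  0.1 -0.4 -0.1
 -0.5  0.2]
[[ 0.5072 -0.0587  0.052 ]
 [ 0.5211 -0.0055  0.052 ]
 [ 0.5349  0.0477  0.052 ]
 [ 0.5488  0.101   0.052 ]]
```

View pics/crop_top.png

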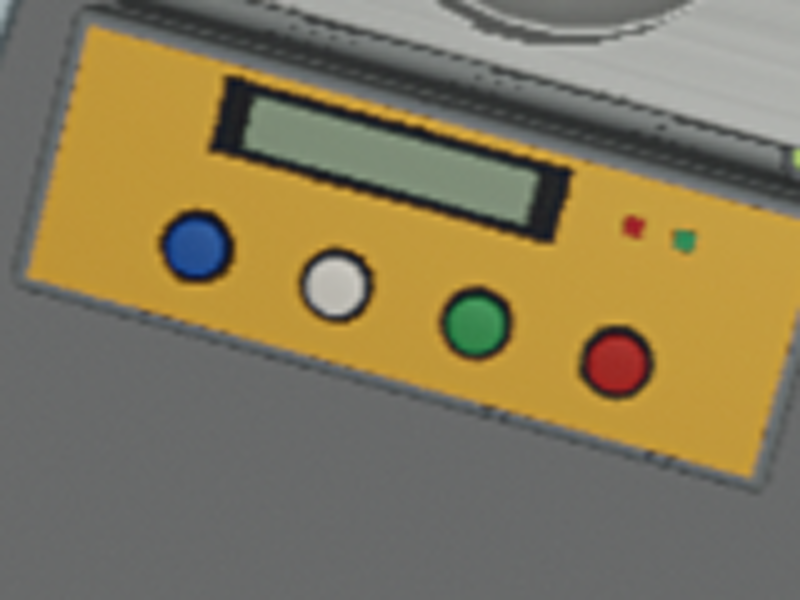

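Keys located to about 1–2 mm, and the crop confirms the colours. I'll turn the jaws along the key row, shut the fingers and travel above everything.

Emit:
arm_command(translation=[[0,0,0],[0,0,0],[0,0,0],[0,0,0],[-5,-1,0],[-5,-1,0],[-5,-1,0],[-5,-1,0],[-5,-1,0],[-5,-1,0]], twist=[9,9,9,8,0,0,0,0,0,0], grip=0, force=20)

```text
time_s: 1.45
tool_pos: [0.3667, -0.3312, 0.2188]
tool_rot: [179.7, 0.1, -106.3]
force: [1.0, -0.6, -0.3]
grip_width: 0.0022
```

```bash
cat > go.py <<'E'
import sys
from h import *
from scipy.spatial.transform import Rotation as R
o=telemetry.get_obs();K=keys([.6749,-.0171,np.radians(-14.58)])
k=K[["red","green","white","blue"].index(sys.argv[1])]; u=np.array([.968,-.252,0])
T=k-u*.006; T[2]=k[2]+float(sys.argv[2])
M=R.from_euler("xyz",o["tool_rot"],degrees=True).as_matrix()
print("t",o["time_s"],"pos",o["tool_pos"].round(4),"rot",o["tool_rot"].round(2),"F",o["force"].round(2),"grip",round(o["grip_width"],4))
print("target",T.round(4),"move cm",(M.T@(T-o["tool_pos"])*100).round(2),"twist",round(o["tool_rot"][2]+104.58,2))
E
python3 go.py green 0.04
```

```text
t 1.45 pos [ 0.3667 -0.3312  0.2188] rot [ 1.7975e+02  1.3000e-01 -1.0626e+02] F [ 1.01 -0.59 -0.28] grip 0.0022
target [ 0.5152 -0.004   0.092 ] move cm [-35.55  -5.15  12.74] twist -1.68
```

Emit:
arm_command(translation=[[-5,-0.7,0],[-5,-0.7,0],[-5,-0.7,0],[-5,-0.7,0],[-5,-0.7,0],[-5,-0.7,0],[-5,-0.7,2],[0,0,3],[0,0,3],[0,0,0]], twist=[-1.7,0,0,0,0,0,0,0,0,0])

```text
time_s: 2.7
tool_pos: [0.5074, 0.0124, 0.1385]
tool_rot: [-180.0, 0.2, -104.0]
force: [0.5, -0.4, 0.1]
grip_width: 0.0005
```

```bash
python3 go.py green 0.02
```

```text
t 2.7 pos [0.5074 0.0124 0.1385] rot [-1.7996e+02  1.7000e-01 -1.0396e+02] F [ 0.48 -0.36  0.14] grip 0.0005
target [ 0.5152 -0.004   0.072 ] move cm [ 1.42 -1.15  6.65] twist 0.62
```

Emit:
arm_command(translation=[[1.4,-1.1,2],[0,0,2],[0,0,2],[0,0,0],[0,0,0]], twist=[0.6,0,0,0,0])

```text
time_s: 3.32
tool_pos: [0.5199, -0.0061, 0.0843]
tool_rot: [-179.4, 0.2, -104.8]
force: [0.7, 0.0, 0.7]
grip_width: 0.0008
```

```bash
python3 go.py green 0.0; python3 - <<'E'
from h import *
a=[]
for n,u in(("scene",(334,230)),("top",(323,261))):
    c=optics.read_camera(n)["img"];a.append(cv2.resize(c[u[1]-60:u[1]+60,u[0]-40:u[0]+40],None,fx=5,fy=5,interpolation=cv2.INTER_CUBIC))
cv2.imwrite("pics/g1.png",np.hstack(a))
E
```

```text
t 3.325 pos [ 0.5199 -0.0061  0.0843] rot [-179.39    0.19 -104.76] F [0.66 0.02 0.7 ] grip 0.0008
target [ 0.5152 -0.004   0.052 ] move cm [-0.08  0.53  3.22] twist -0.18
```

View pics/g1.png

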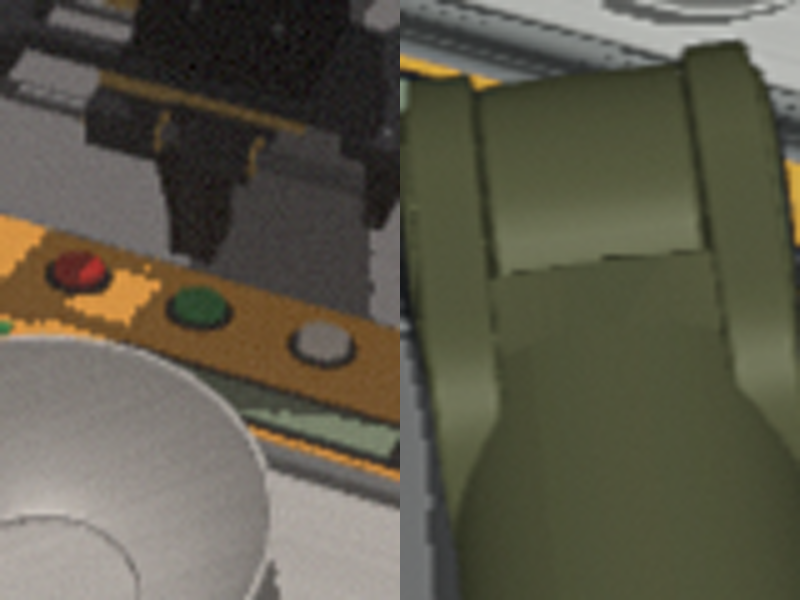

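The left half shows the shut, narrow fingertips (195,250) standing right over the green key (200,305), with red and white clear to either side. In the right half the arm hides the keys from above.

Emit:
arm_command(translation=[[0,0.5,1],[0,0,1],[0,0,0.3],[0,0,0],[0,0,0]], twist=[0,0,0,0,0])

```text
time_s: 4.05
tool_pos: [0.5151, -0.0046, 0.0603]
tool_rot: [-179.3, 0.2, -104.7]
force: [-0.5, 0.2, -0.0]
grip_width: 0.0007
```

```bash
python3 go.py green 0.0
```

```text
t 4.05 pos [ 0.5151 -0.0046  0.0603] rot [-179.34    0.18 -104.73] F [-0.46  0.2  -0.04] grip 0.0007
target [ 0.5152 -0.004   0.052 ] move cm [-0.06  0.01  0.83] twist -0.15
```

Emit:
arm_command(translation=[[0,0,0.7],[0,0,0.3],[0,0,0.3],[0,0,0.3]], twist=[0,0,0,0])

```text
time_s: 4.55
tool_pos: [0.5168, -0.0049, 0.0481]
tool_rot: [-179.2, 0.1, -104.8]
force: [-13.1, -0.1, 32.7]
grip_width: 0.0005
```

Emit:
arm_command(translation=[[0,0,0.2],[0,0,0.2],[0,0,0.2],[0,0,0.2],[0,0,0.2],[0,0,0.2],[0,0,0.2],[0,0,0.2],[0,0,0.2],[0,0,0.2]], twist=[0,0,0,0,0,0,0,0,0,0])

```text
time_s: 5.8
tool_pos: [0.5167, -0.0049, 0.0486]
tool_rot: [-179.4, -0.8, -104.8]
force: [-7.8, 0.4, 17.3]
grip_width: 0.0
```

```bash
python3 go.py green 0.0
```

```text
t 5.8 pos [ 0.5167 -0.0049  0.0486] rot [-179.4    -0.76 -104.78] F [-7.81  0.36 17.35] grip 0.0
target [ 0.5152 -0.004   0.052 ] move cm [-0.04  0.16 -0.34] twist -0.2
```

Emit:
arm_command(translation=[[0,0,0.2],[0,0,0.2],[0,0.1,-0.5],[0,0,-1],[0,0,-1],[-1,0,0],[-2,0,0],[-1.5,0,0],[0,0,0],[0,0,0]], twist=[0,0,0,0,0,0,0,0,0,0])

```text
time_s: 7.05
tool_pos: [0.5271, 0.042, 0.0736]
tool_rot: [-179.5, -0.9, -104.8]
force: [-0.2, 0.7, -0.4]
grip_width: 0.0005
```

```bash
python3 go.py white 0.008;python3 - <<'E'
from h import *
c=optics.read_camera("scene")["img"];cv2.imwrite("pics/g2.png",cv2.resize(c[180:280,285:415],None,fx=5,fy=5,interpolation=cv2.INTER_CUBIC))
E
```

```text
t 7.05 pos [0.5271 0.042  0.0736] rot [-179.49   -0.91 -104.76] F [-0.22  0.74 -0.38] grip 0.0005
target [0.5291 0.0492 0.06  ] move cm [-0.77  0.01  1.35] twist -0.18
```

View pics/g2.png

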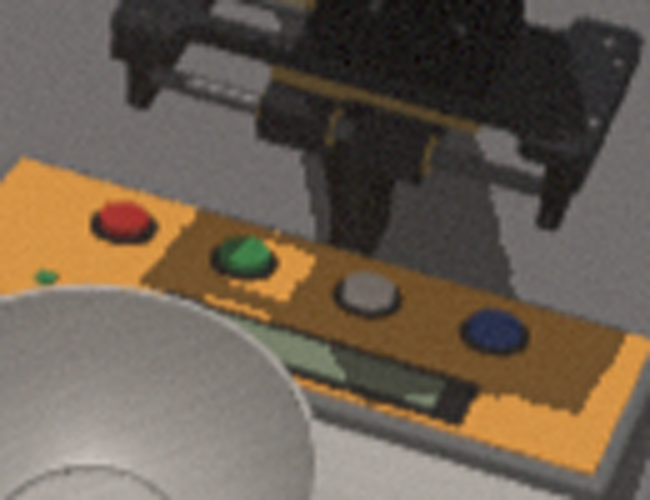

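The picture shows green up again at (245,257), with the fingertips at (355,240) next to the white key (367,293). Next I press white.

Emit:
arm_command(translation=[[-0.8,0,0.7],[0,0,0.6],[0,0,0],[0,0,0]], twist=[0,0,0,0])

```text
time_s: 7.6
tool_pos: [0.5289, 0.0486, 0.059]
tool_rot: [-179.5, -1.0, -104.9]
force: [-0.9, -0.2, 0.1]
grip_width: 0.0004
```

```bash
python3 go.py white 0.0
```

```text
t 7.6 pos [0.5289 0.0486 0.059 ] rot [-179.54   -0.95 -104.88] F [-0.86 -0.18  0.12] grip 0.0004
target [0.5291 0.0492 0.052 ] move cm [-0.08  0.    0.7 ] twist -0.3
```

Emit:
arm_command(translation=[[0,0,0.6],[0,0,0.3],[0,0,0.3],[0,0,0.3],[0,0,0.25],[0,0,0.25]], twist=[0,0,0,0,0,0])

```text
time_s: 8.35
tool_pos: [0.5303, 0.048, 0.0485]
tool_rot: [-179.4, -1.3, -105.0]
force: [-8.1, -0.3, 19.9]
grip_width: 0.0004
```

```bash
python3 go.py white 0.0
```

```text
t 8.35 pos [0.5303 0.048  0.0485] rot [-179.42   -1.28 -104.95] F [-8.14 -0.33 19.91] grip 0.0004
target [0.5291 0.0492 0.052 ] move cm [-0.08  0.15 -0.35] twist -0.37
```

White is fully down (20 N at the stop). I lift and move to blue.

Emit:
arm_command(translation=[[0,0.1,-0.5],[0,0,-1],[0,0,-1],[-1,0,0],[-2,0,0],[-2,0,0],[0,0,0],[0,0,0]], twist=[0,0,0,0,0,0,0,0])

```text
time_s: 9.35
tool_pos: [0.542, 0.0996, 0.0728]
tool_rot: [-179.5, -1.3, -105.0]
force: [-0.5, 0.4, -0.5]
grip_width: 0.0009
```

```bash
python3 go.py blue 0.008;python3 - <<'E'
from h import *
c=optics.read_camera("scene")["img"];cv2.imwrite("pics/b1.png",cv2.resize(c[170:290,310:470],None,fx=5,fy=5,interpolation=cv2.INTER_CUBIC))
E
```

```text
t 9.35 pos [0.542  0.0996 0.0728] rot [-179.5    -1.29 -104.97] F [-0.51  0.43 -0.52] grip 0.0009
target [0.5429 0.1025 0.06  ] move cm [-0.33 -0.    1.28] twist -0.39
```

View pics/b1.png

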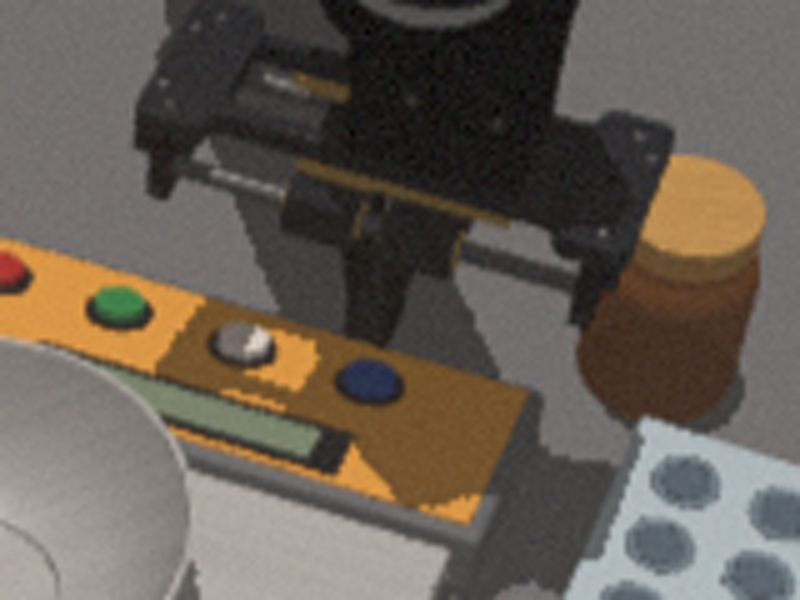

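White has come up again (242,343). The fingertips (370,335) stand by blue (370,380), but the gripper body's left end (590,320) is close to the jar (700,210), so I check that clearance first.

```bash
python3 - <<'E'
from h import *
def at(n,uv,z):
    c=optics.read_camera(n);E=c["extrinsics"]
    d=E[:3,:3]@[(uv[0]-c["cx"])/c["fx"],-(uv[1]-c["cy"])/c["fy"],-1];return E[:3,3]+d*(z-E[2,3])/d[2]
j=at("top",(197.5,279.5),.1);j2=at("scene",(310+702/5,170+208/5),.1);print("jar",j.round(3),j2.round(3))
a=np.array([.252,.968,0]);u=np.array([.968,-.252,0]);p=telemetry.get_obs()["tool_pos"]
for q in(j,j2):print("rel TCP along row",((q-p)@a).round(3),"uphill",((q-p)@u).round(3))
for nm,uv in(("L end",(310+580/5,170+324/5)),("R end",(310+157/5,170+197/5))):
  for z in(.09,.1,.11,.12,.13,.14,.15):
    q=at("scene",uv,z);print(nm,z,"row",((q-p)@a).round(3),"uphill",((q-p)@u).round(3))
E
```

```text
jar [0.483 0.221 0.1  ] [0.483 0.23  0.1  ]
rel TCP along row 0.103 uphill -0.088
rel TCP along row 0.111 uphill -0.091
L end 0.09 row 0.081 uphill -0.019
L end 0.1 row 0.082 uphill -0.009
L end 0.11 row 0.083 uphill 0.001
L end 0.12 row 0.084 uphill 0.011
L end 0.13 row 0.085 uphill 0.02
L end 0.14 row 0.086 uphill 0.03
L end 0.15 row 0.087 uphill 0.04
R end 0.09 row -0.1 uphill -0.023
R end 0.1 row -0.096 uphill -0.013
R end 0.11 row -0.093 uphill -0.003
R end 0.12 row -0.089 uphill 0.007
R end 0.13 row -0.086 uphill 0.016
R end 0.14 row -0.082 uphill 0.026
R end 0.15 row -0.079 uphill 0.036
```

The jar clears by about 18 mm horizontally and also in height. Press blue.

Emit:
arm_command(translation=[[-0.3,0,0.7],[0,0,0.6],[0,0,0],[0,0,0]], twist=[0,0,0,0])

```text
time_s: 10.7
tool_pos: [0.5429, 0.103, 0.0588]
tool_rot: [-179.5, -1.3, -104.9]
force: [-0.0, -0.6, 0.8]
grip_width: 0.0003
```

```bash
python3 go.py blue 0.0
```

```text
t 10.7 pos [0.5429 0.103  0.0588] rot [-179.51   -1.26 -104.95] F [-0.02 -0.59  0.8 ] grip 0.0003
target [0.5429 0.1025 0.052 ] move cm [ 0.03 -0.01  0.68] twist -0.37
```

Emit:
arm_command(translation=[[0,0,0.6],[0,0,0.3],[0,0,0.3],[0,0,0.3],[0,0,0.25],[0,0,0.25]], twist=[0,0,0,0,0,0])

```text
time_s: 11.45
tool_pos: [0.5443, 0.1027, 0.0485]
tool_rot: [-179.3, -1.6, -105.0]
force: [-8.8, -0.9, 17.9]
grip_width: 0.0006
```

```bash
python3 go.py blue 0.0
```

```text
t 11.45 pos [0.5443 0.1027 0.0485] rot [-179.32   -1.55 -104.99] F [-8.82 -0.9  17.92] grip 0.0006
target [0.5429 0.1025 0.052 ] move cm [ 0.07  0.12 -0.35] twist -0.41
```

Emit:
arm_command(translation=[[0,0.1,-0.5],[0,0,-2],[0,0,-4],[0,0,-5],[0,0,-5],[0,0,-4],[0,0,0],[3,0,0],[5,0,0],[5,0,0]], twist=[0,0,0,0,0,0,0,0,0,0])

```text
time_s: 12.7
tool_pos: [0.5059, -0.0147, 0.2581]
tool_rot: [-179.8, -1.5, -104.4]
force: [0.3, -0.2, -0.8]
grip_width: 0.0006
```

Emit:
arm_command(translation=[[5,0,0],[5,0,0],[5,0,0],[5,0,0],[5,0,0],[4,0,0],[2,0,0],[0,0,0],[0,0,0],[0,0,0]], twist=[0,0,0,0,0,0,0,0,0,0])

```text
time_s: 13.95
tool_pos: [0.42, -0.3226, 0.2545]
tool_rot: [179.3, -1.3, -104.5]
force: [-0.1, 1.0, 0.9]
grip_width: 0.0003
```

```bash
python3 go.py blue 0.0; python3 - <<'E'
from h import *
for n in("scene","top"):
    cv2.imwrite(f"pics/end_{n}.png",optics.read_camera(n)["img"])
cv2.imwrite("pics/end.png",np.hstack([cv2.resize(cv2.imread("pics/end_scene.png")[170:400,100:520],(400,219)),cv2.resize(cv2.imread("pics/end_top.png")[60:400,130:590],(400,296))[:219]]) )
a,b=[cv2.imread(f"pics/{x}.png") for x in("scene0","end_scene")]
E
```

```text
t 13.95 pos [ 0.42   -0.3226  0.2545] rot [ 179.33   -1.26 -104.51] F [-0.1   1.04  0.89] grip 0.0003
target [0.5429 0.1025 0.052 ] move cm [-44.67  -1.48  19.26] twist 0.07
```

View pics/end_scene.png

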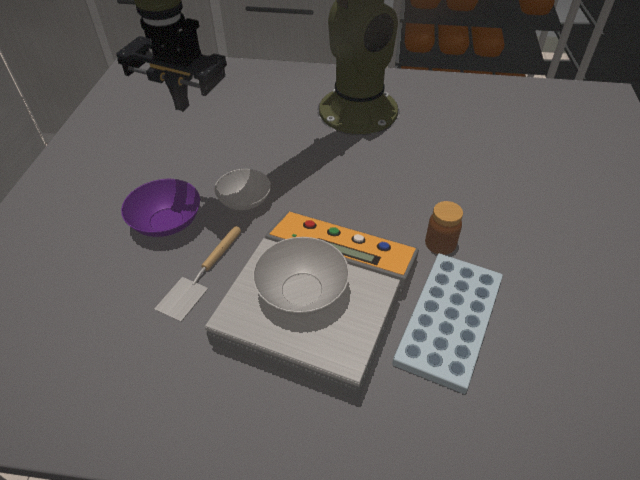

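In the last picture all four keys are up: red (309,224), green (334,231), white (358,238), blue (384,246). The bowl, jar, mould, spatula and loose bowls are where they began, and the arm is clear.

```bash
python3 -c "
from cell import env
print(env.sign_off())"
```

```text
the job is handed in; nothing more can be done
None
```

I pressed green, white and blue in that order with closed fingertips and handed the job in at about 14 s. The display looked blank in the last picture, so waking, grams and tare are inferred from the presses, not read off the scale.

- **Green:** held at its hard stop for about 1.5 s (17 to 33 N at the readings, against the 4.5 N that holds a key down).
- **White:** pressed to the stop at about 20 N; a picture taken before this press showed green up again.
- **Blue:** pressed to the stop at about 18 N; a picture taken before this press showed white up again.

By eye, the last scene picture shows all four keys up and the bowl, jar, mould, spatula and loose bowls where they started. Red and the pan were not touched, and the arm finished clear of the scale. No check failed or disagreed, beyond about 2 mm between the two cameras on the scale's position.

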